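# Clip the glued edge and start the setting timer

## Task

A freshly glued red panel leans in the stitching clam on a leatherworker's bench. Squeeze the yellow spring clip open, lift it off the rack and let it close squarely over the panel's edge on the white mark, so that its jaws bite well down over the edge (about halfway or more); then set the timer by pressing its white key fully and letting it come up, and after it the green key, which must also come up again. Do not press the red key, do not shift the other clips, the pot or the bottle, and leave the clam leaning as it is.

Things in the scene. Friction and masses are not known exactly. Their poses are not given: they have to be found in the camera images.
- clip_yellow: Yellow sprung clip like a clothes peg, 36 g, 20 mm wide, astride the rack's strip, jaws down, handles up. Origin: middle of its pivot (barrel radius 5 mm), 17 mm above the strip's edge. z points from the jaws to the handles, y along the pivot pin (along the edge it bites), x the way the jaws open. Symmetric either way round; same grasp half a turn on.
- clip_yellow_grip (a point): Where to squeeze: between the handles, 24 mm above the pivot. Handles: 3.5 mm plates, tips 41 mm above the pivot, splayed 43 mm apart outside. Squeezed along x to the stop they are parallel, 18 mm apart outside, from 2 to 42 mm above the pivot, and the jaws are open. That takes about 15 N a finger; hold it open with 30 to 40 N.
- clip_yellow_jaw (a point): Middle of the mouth, between the jaw tips, 34 mm below the pivot. The jaws are flat plates 3.5 mm thick; fully open the tips are 26 mm apart, and the gap is 13 mm at 12 mm below the pivot. The barrel stops an edge 5 mm below the pivot. As opening fingers let go they may drag the clip 5 to 8 mm back off an edge: go deep, pivot 10 mm from the edge, before letting go.
- clip_yellow_a (a joint): Jaw opening of the yellow clip, rad per jaw: 0 when closed on a 6 mm edge, -0.09 when shut on nothing, 0.30 fully squeezed open. The spring closes it.
- clip_blue: Blue clip, the same kind, on the rack; a bystander that stays where it is. Origin on its pivot.
- clip_green: Green clip, the same kind, on the rack; a bystander that stays where it is. Origin on its pivot.
- rack: Fixed clip rack: dark wooden foot 60 x 180 x 18 mm with an upright aluminium strip 6 mm thick (x) and 170 mm long (y), its top edge 75 mm above the bench. Origin: centre of the underside. It stands left or right of the clam; the timer stands on the other side.
- mark (a point): Middle of the panel's free upper edge, at the 18 mm wide white mark. z points out of the edge in the panel's plane (up, leaning to the robot), y along the edge, x along the normal. Panel: 6 mm thick, 150 mm wide, 60 mm proud of the clam's wooden jaws. The clip belongs with its z along this z, y along this y (either way round), pivot 6 to 24 mm out along z.
- next_a (a point): Top of a black fold-back clip, fixed on the same edge 48 mm from the mark (+y side): 20 mm wide (y), 18 mm thick, wire loops to 29 mm past the edge, where this point lies. Obstacle.
- next_b (a point): The same on the -y side of the mark. Obstacle.
- clam_lean (a joint): Lean of the clam's head and panel from upright towards the robot, rad (0.45 to 0.75 at the start). Held by stiff friction, 4 N m, on a pin 140 mm below the panel's edge and 70 mm above the bench.
- clam: Fixed foot of the wooden stitching clam, 140 x 160 mm on the bench; origin at the centre of its underside, straight below the pin. At yaw 0 the head leans to -x.
- timer: Fixed grey bench timer 100 x 150 x 30 mm with a black display; origin at the centre of its underside. Its three keys stand in a row along its y, 42 mm apart, in any order.
- key_white_top (a point): Centre of the top of the white round key, 22 mm across, 52 mm above the bench when up. It goes straight down 6 mm, about 4 N to the bottom. Black collar round it 38 mm across, 10 mm below the key's top.
- key_green_top (a point): Centre of the top of the green key, same as the white.
- key_red_top (a point): Centre of the top of the red key, same as the white; not to be pressed.
- key_white (a joint): White key's travel: 0 up, 0.006 fully down (m). More than 0.004 counts as pressed.
- key_green (a joint): Green key's travel, same as the white.
- key_red (a joint): Red key's travel, same as the white; leave it.
- tool_pot: Loose blue ceramic pot of tools, 64 mm across, 90 mm tall with handles to 120 mm; origin at the centre of its underside. Bystander between the robot and the clam, near the leaning panel.
- glue_bottle: Loose amber glue bottle with black cap, 54 mm across, 160 mm tall; origin at the centre of its underside. Bystander between the robot and the clam, near the leaning panel.

How it is judged:
By the outcome, as a careful person would: the job done as asked, in the order asked, and still so for the second after the job is handed in, with the robot touching nothing.
It also fails if it takes over 48 s, if anything falls off the work surface, if the arm or the gripper's body presses on something with over 40 N, if the wrist force passes 120 N, or if a joint passes its speed limit or range.

## Robot

A 6-joint arm with a two-finger parallel gripper is mounted at the origin on the work surface. World frame = base frame: x ahead of the robot, y to its left, z up, the work surface at z = 0. Lengths are in m, angles in rad, forces in N, time in s.
With the tool pointing down it reaches from about 0.25 to 0.775 m from the base axis. Payload 4 kg.
Tool frame: the origin (TCP) lies at the very end of the fingers, on their centre line; the grasp point (between the pads) lies 19 mm behind it; z points along the fingers, y is the line along which they close (so a half turn about z gives the same grasp; the last joint's range is limited). The gripper opens to 85 mm and grips with 20 to 120 N. Pads are 22 mm wide; open, the fingers measure 114 mm over their backs; the gripper's body (76 mm by 85 mm) begins 54 mm behind the grasp point. The pads swing forward as they close: fully open they stand 13 mm farther back than shut.
Start: joints at [-1.208, 0.087, 1.371, -0, 1.684, -0.103], TCP at [0.247, -0.491, 0.231] pointing down, gripper open.
Joint ranges: [-3.1, 3.1], [-0.76, 2.03], [0.27, 2.55], [-1.08, 4.22], [0.17, 2.65], [-2.57, 2.57]. Speed limits (rad/s): [2.79, 2.79, 3.14, 3.14, 3.14, 3.14].

## Interface

Orientations are given as a rotation vector (axis times angle).
In Python, from workcell import state, imaging, sign_off gives the robot as it stands.
- The arm moves only by the tool carry_out, never from a script. Its argument "moves" is a list of rows, each a list of 3 entries, a list of its own where there are three numbers: the shift along the tool's x, y, z in mm, then the turn about the tool's z in degrees, then the finger opening in mm, from 0 to 85.4. A call has 1 to 10 rows; each row shifts and turns the commanded pose from where the row before left it, along the tool's axes as they then stand; what a row does not reach is not made up. A row lasts 1/8 s, in which the tool goes at most 62.5 mm and 10.7 degrees, less where a joint would pass 70% of its speed; a pose out of reach is approached as far as the arm can. A call is refused whole if a number of a shift passes 62.5 or a number of a turn 10.7, either way. A call with a gripper value outside its range is refused whole. The fingers move at their own pace and stop on an object; the grip force is fixed at half the most. Time passes only in rows, so rows that do not move let the fingers close. It gives the time, the measured TCP pose, the force, the opening and the grip force at its end, in the units of the state.
- state(): the state, without advancing time (a new reading comes with each control period).
- imaging.read_camera(name): name is "scene" or "top" or "wrist"; returns a dict with "color" (480x640x3 uint8, red, green, blue), "vertical_fov" (degrees; the focal length in pixels is half the picture's height over the tangent of half this angle, whatever the lens; pixels are square), "cx", "cy" (the principal point, pixels), "k1" (the pictures are not rectified: a ray, as slopes to the right and down, at radius r is drawn at 1 + k1 r^2 times it, then the intrinsics apply), "eye" and "attitude" of the camera in the world. Camera axes: x right, y down, z forward; pixel columns grow to the right and rows downward; lengths in m; the calibration is good to about 2 mm. A picture is of the moment at which its call begins. There is no depth.
- sign_off(): hands the job in; it is judged then, once.
The state is a dict: "t": time; "joint_pos": joint angles; "qd": joint speeds; "effort": joint torques, N m; "ee_pos": TCP position; "orientation": TCP orientation; "contact_force": force on the tool from outside, world axes, zero at the start; "torque": the same for the moment, N m; "finger_gap": finger opening in m; "grasp_force": force on a finger pad.
Only numpy, scipy, OpenCV 4.12 (cv2) and the standard library are available. Lean on these libraries where they do the work, as an engineer would, in place of code of your own. Each camera call takes 0.05 s, during which the arm holds its last target. There are 200 camera calls.

## Working session

There is one attempt and no reset: what is moved stays moved. The work goes in short steps, Python scripts to look and compute and a tool call to move; the robot and the scene stay as the last step left them, time stands still between calls to the robot, and variables do not carry over. Pictures are saved under pics/ and viewed, at most 11 in all, crops included, and the job is handed in when it is done.

Besides the shell and the picture viewer there is one more tool, called by a JSON object that holds its "name" and its "arguments". carry_out: Moves the arm, as the interface text tells. Its arguments: {"type":"object","properties":{"moves":{"type":"array","items":{"type":"array"}}},"required":["moves"]}

```bash
ls; mkdir -p pics; cat > h.py <<'E'
import numpy as np, cv2
from scipy.spatial.transform import Rotation as R
from workcell import state, imaging
def snap(n,fn=None):
    d=imaging.read_camera(n)
    if fn: cv2.imwrite('pics/'+fn,d['color'][:,:,::-1])
    return d
def rot(a):
    a=np.array(a,float)
    return R.from_rotvec(a).as_matrix() if a.shape==(3,) else (a if a.shape==(3,3) else R.from_quat(a).as_matrix())
def K(d):
    f=240/np.tan(np.radians(d['vertical_fov'])/2)
    return f
def ray(d,u,v):
    f=K(d); x=(u-d['cx'])/f; y=(v-d['cy'])/f
    rd=np.hypot(x,y); r=rd
    for _ in range(30): r=rd/(1+d['k1']*r*r)
    s=r/rd if rd>0 else 1
    w=rot(d['attitude'])@np.array([x*s,y*s,1]); return np.array(d['eye']),w/np.linalg.norm(w)
def onz(d,u,v,z):
    o,w=ray(d,u,v); return o+w*(z-o[2])/w[2]
def proj(d,P):
    f=K(d); c=rot(d['attitude']).T@(np.array(P)-d['eye']); x,y=c[0]/c[2],c[1]/c[2]
    g=1+d['k1']*(x*x+y*y); return np.array([d['cx']+f*x*g,d['cy']+f*y*g])
def tri(rs):
    A=0;b=0
    for o,w in rs:
        M=np.eye(3)-np.outer(w,w);A=A+M;b=b+M@o
    p=np.linalg.solve(A,b)
    return p,[np.linalg.norm((np.eye(3)-np.outer(w,w))@(p-o)) for o,w in rs]
E
python3 - <<'E'
from h import *
for n in ("scene","top","wrist"):
    d=snap(n,n+'0.png'); print(n,{k:v for k,v in d.items() if k!='color'})
print(state())
E
```

```text
pics
scene {'vertical_fov': 44.03944403661786, 'cx': 322.67855056977464, 'cy': 231.32830765320523, 'k1': 0.06476458392608325, 'eye': array([ 1.20870969, -0.22373692,  1.0895409 ]), 'attitude': array([-2.09299828, -1.49680294,  0.48878166])}
top {'vertical_fov': 55.38949898964484, 'cx': 321.0895146322751, 'cy': 244.06795149384288, 'k1': -0.0810090792691065, 'eye': array([ 0.47285477, -0.01041558,  1.07701658]), 'attitude': array([-2.17581966,  2.14879676, -0.07744536])}
wrist {'vertical_fov': 61.57977171130682, 'cx': 311.5338872456595, 'cy': 228.14850691341232, 'k1': -0.09018688088631793, 'eye': array([ 0.31246022, -0.45814378,  0.37296958]), 'attitude': array([ 2.45582378, -1.51340388, -0.22580367])}
{'t': 0.15, 'joint_pos': array([-1.20809000e+00,  8.78250095e-02,  1.37194195e+00,  9.17895930e-06,
        1.68360433e+00, -1.03093523e-01]), 'qd': array([-0.00039391, -0.00088716, -0.0063541 , -0.00153137, -0.00109501,
        0.00017116]), 'effort': array([ 2.06418270e-03, -3.52375495e+01, -3.13678837e+01, -2.50626647e-05,
        8.08822049e-03, -4.27728892e-06]), 'ee_pos': array([ 0.24688747, -0.49103489,  0.23036859]), 'orientation': array([-3.05505578e+00, -7.24674189e-01,  3.47242478e-04]), 'contact_force': array([-0.79642059, -0.0240502 , -0.31557521]), 'torque': array([-0.0140128 ,  0.05129692, -0.03078836]), 'grasp_force': 0.0, 'finger_gap': 0.08564126674407894}
```

View pics/scene0.png

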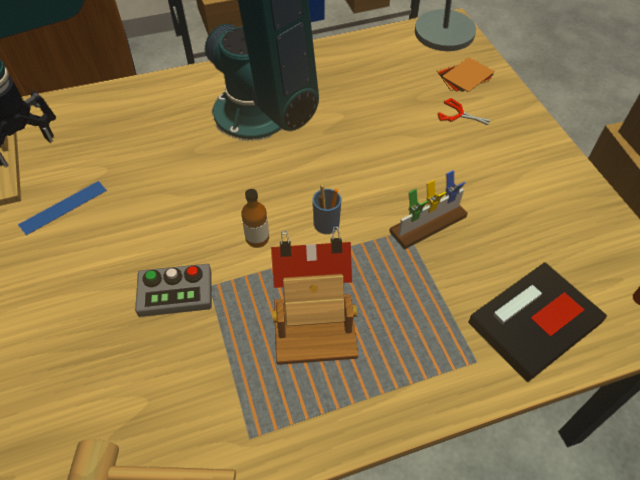

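View pics/top0.png

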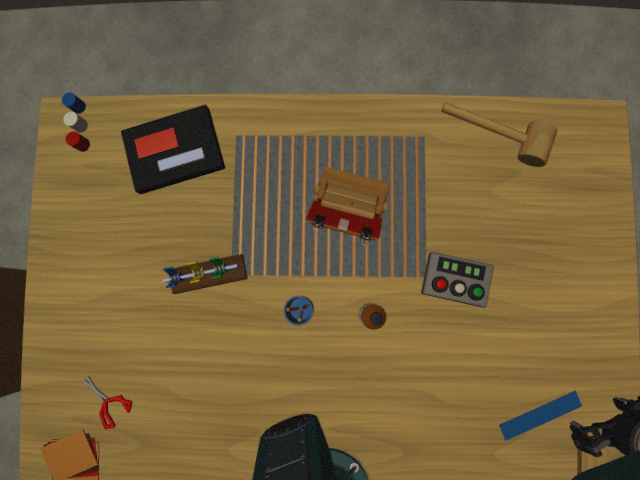

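The scene view shows the clam and panel (mark near 311,252), the rack on the right (yellow clip about 432,195) and the timer on the left. In the top view the mark is near (344,225), the yellow clip near (197,272) and the white key near (459,288). Next I measure blobs and view enlarged crops.

```bash
cat > m.py <<'E'
from h import *
def blobs(im,lo,hi,roi,amin=15):
    x0,y0,x1,y1=roi
    h=cv2.cvtColor(im[y0:y1,x0:x1],cv2.COLOR_RGB2HSV)
    m=cv2.inRange(h,np.array(lo),np.array(hi))
    n,_,st,c=cv2.connectedComponentsWithStats(m)
    return [(int(s[4]),(c[i]+[x0,y0]).round(1).tolist(),(int(s[0]+x0),int(s[1]+y0),int(s[2]),int(s[3]))) for i,s in enumerate(st) if i and s[4]>=amin]
E
python3 - <<'E'
from m import *
S=snap('scene');T=snap('top')
rois={'scene':dict(rack=(385,160,480,250),timer=(130,255,215,318),clam=(262,225,362,300)),'top':dict(rack=(155,245,255,300),timer=(418,248,498,310),clam=(300,160,395,250))}
col=dict(yellow=((20,130,80),(32,255,255)),green=((45,100,40),(80,255,255)),red=((0,150,60),(6,255,255)),white=((0,0,120),(180,60,255)),blue=((105,100,40),(125,255,255)))
for n,d in (('scene',S),('top',T)):
    for r,q in rois[n].items():
        for c,(lo,hi) in col.items():
            b=blobs(d['color'],lo,hi,q)
            if b: print(n,r,c,sorted(b)[::-1][:4])
tiles=[]
for d,q in ((S,rois['scene']['rack']),(S,rois['scene']['clam']),(T,rois['top']['rack']),(T,rois['top']['clam'])):
    x0,y0,x1,y1=q; im=d['color'][y0:y1,x0:x1]; k=4; im=cv2.resize(im,None,fx=k,fy=k,interpolation=cv2.INTER_CUBIC)
    t=np.zeros((300,400,3),np.uint8) if d is S or 1 else 0
    im=im[:360,:400]; im=im[:300]; t[:im.shape[0],:im.shape[1]]=im; tiles.append(t)
o=np.vstack([np.hstack(tiles[:2]),np.hstack(tiles[2:])])
o=cv2.convertScaleAbs(o,alpha=1.4)
cv2.imwrite('pics/crop1.png',o[:,:,::-1])
E
```

```text
scene rack yellow [(5715, [434.4, 198.4], (385, 160, 95, 90))]
scene rack green [(109, [413.0, 198.0], (409, 189, 10, 19)), (55, [416.0, 214.3], (412, 210, 9, 11))]
scene rack white [(32, [406.4, 217.4], (401, 214, 11, 7)), (29, [444.2, 198.3], (440, 195, 9, 7)), (24, [425.3, 207.9], (422, 206, 8, 5))]
scene rack blue [(79, [449.9, 179.1], (447, 171, 7, 18))]
scene timer yellow [(1810, [167.7, 278.6], (130, 255, 85, 63))]
scene timer green [(88, [150.6, 274.7], (145, 270, 12, 10)), (48, [190.1, 294.1], (187, 291, 7, 7)), (48, [180.1, 295.1], (177, 292, 7, 7)), (44, [164.2, 297.1], (161, 294, 7, 7))]
scene timer red [(78, [192.0, 270.1], (187, 266, 11, 9))]
scene timer white [(718, [174.5, 286.8], (137, 264, 72, 45)), (77, [171.1, 272.2], (166, 268, 11, 9)), (24, [181.5, 268.4], (177, 266, 9, 8)), (24, [161.2, 270.5], (157, 269, 8, 6))]
scene clam yellow [(1163, [291.0, 238.8], (262, 225, 70, 46)), (384, [350.9, 233.1], (339, 225, 23, 20)), (38, [324.1, 277.2], (307, 276, 35, 3)), (28, [284.4, 237.7], (283, 234, 4, 8))]
scene clam red [(2083, [311.9, 263.0], (272, 243, 80, 45))]
scene
[... 429 characters left out ...]
 8, 4))]
top rack blue [(77, [170.8, 271.1], (164, 267, 16, 10)), (55, [172.8, 282.9], (166, 278, 14, 10))]
top timer yellow [(410, [442.5, 303.8], (418, 294, 69, 16)), (230, [478.7, 255.0], (455, 248, 43, 19)), (94, [493.1, 300.6], (487, 291, 11, 19)), (92, [494.4, 280.6], (490, 267, 8, 26))]
top timer green [(86, [477.2, 291.6], (472, 287, 11, 10)), (36, [467.7, 269.5], (465, 266, 6, 8)), (36, [454.4, 266.6], (452, 263, 6, 8)), (35, [476.0, 271.2], (474, 268, 5, 8))]
top timer red [(77, [440.8, 283.7], (436, 279, 11, 10))]
top timer white [(59, [459.0, 287.6], (455, 284, 9, 9))]
top clam red [(988, [344.8, 219.0], (306, 201, 76, 37))]
top clam white [(40, [343.0, 224.3], (339, 220, 9, 9))]
```

View pics/crop1.png

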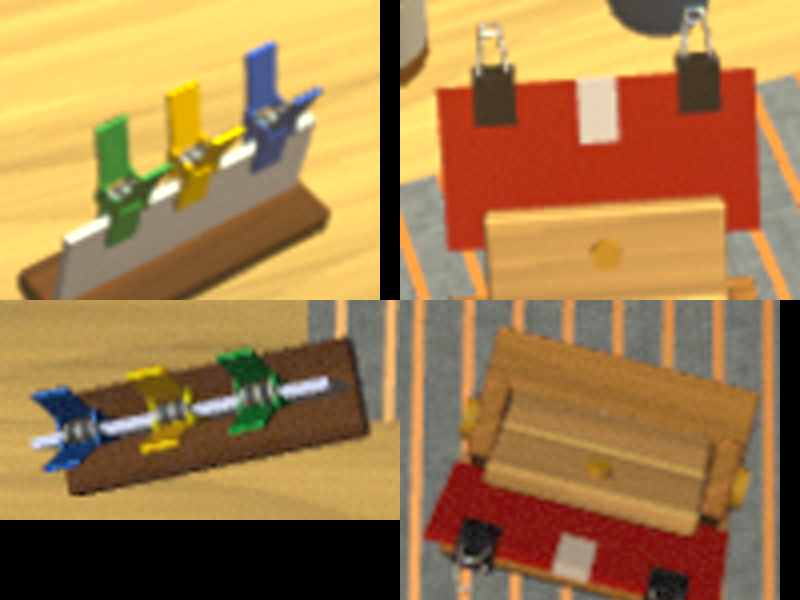

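The crops show the yellow clip between green and blue (scene pivot about 433,199; top about 198,272). The mark is a white patch at the panel's edge, between the two black clips. Now I triangulate.

```bash
python3 - <<'E'
from h import *
S=snap('scene');T=snap('top')
def t(n,s,p):
    P,e=tri([ray(S,*s),ray(T,*p)]); print(n,(P*1000).round(1),'res',(np.array(e)*1000).round(1)); return P
t('white',(171.1,272.2),(459,287.6));t('green',(150.6,274.7),(477.2,291.6));t('red',(192,270.1),(440.8,283.7))
m=t('mark',(311.4,244.6),(343.1,229.7))
t('markR',(306.25,245),(347.5,230.5)); t('markL',(316.5,244.25),(338.75,229))
a=t('edgeL',(350.75,242.25),(306.75,220)); b=t('edgeR',(271.25,247.5),(380.5,236))
c=t('lowL',(352,282.5),(313.75,201.25)); e=t('lowR',(274,287.5),(381.75,218.25))
y=a-b; print('yaw of edge y',np.degrees(np.arctan2(y[1],y[0])), np.linalg.norm(y))
z=(a+b-c-e)/2; print('z',z/np.linalg.norm(z),np.linalg.norm(z))
v=t('ypivot',(433,199.25),(198,272.5)); g=t('gpivot',(416,208),(217,267.8)); bl=t('bpivot',(452.5,190),(174,278))
d=bl-g; print('rack yaw',np.degrees(np.arctan2(d[1],d[0])),np.linalg.norm(d)*1e3)
print('strip ends z75',onz(T,163.5,280,.075),onz(T,236.5,265,.075))
print('pot',onz(T,298.5,310,.09),'bottle top',onz(T,375,319,.16))
E
```

```text
white [ 475.6 -296.5   48.3] res [0.8 0.8]
green [ 467.1 -337.6   47.2] res [1.2 1.2]
red [ 484.  -255.2   48. ] res [1.1 1.1]
mark [588.  -29.6 175.6] res [3.3 3.3]
markR [586.3 -38.8 176.2] res [2.8 2.8]
markL [589.6 -20.5 174.6] res [3.8 3.8]
edgeL [606.7  42.9 175.3] res [3.2 3.2]
edgeR [ 575.2 -103.6  182.8] res [2.7 2.7]
lowL [656.3  31.  113. ] res [2.1 2.1]
lowR [ 620.4 -114.3  116. ] res [1.7 1.7]
yaw of edge y 77.8540464385315 0.1500016426765214
z [-0.58577205  0.14027038  0.79824516] 0.08085509125601482
ypivot [500.8 281.2  90.3] res [0.9 0.9]
gpivot [511.2 237.9  89.9] res [0.8 0.8]
bpivot [487.9 335.4  86.8] res [0.8 0.8]
rack yaw 103.42872445352025 100.30094488422215
strip ends z75 [0.48306533 0.3625516  0.075     ] [0.51883304 0.1990699  0.075     ]
pot [0.42331204 0.0591208  0.09      ] bottle top [ 0.41115568 -0.09815913  0.16      ]
```

{"name": "carry_out", "arguments": {"moves": [[[0, 0, -5], -9.6, 85], [[0, 0, -5], -9.6, 85], [[0, 0, -5], -9.6, 85], [[0, 0, -5], -9.6, 85], [[0, 0, -5], -9.6, 85], [[0, 0, -5], -9.6, 85], [[0, 0, -5], -9.6, 85], [[0, 0, -5], -9.6, 85]]}}

```text
t: 1.35
ee_pos: [0.247, -0.4914, 0.2715]
orientation: [1.938, 2.472, 0.0]
contact_force: [-0.3, 0.7, 0.2]
finger_gap: 0.0852
grasp_force: 0.0
```

{"name": "carry_out", "arguments": {"moves": [[[25, 16, 0], 0, 85], [[50, 32, 0], 0, 85], [[50, 32, 0], 0, 85], [[50, 32, 0], 0, 85], [[50, 32, 0], 0, 85], [[50, 32, 0], 0, 85], [[50, 32, 0], 0, 85], [[50, 32, 0], 0, 85], [[50, 32, 0], 0, 85], [[50, 32, 0], 0, 85]]}}

```text
t: 2.6
ee_pos: [0.4321, 0.0433, 0.2716]
orientation: [1.944, 2.466, 0.001]
contact_force: [1.6, -0.5, -0.4]
finger_gap: 0.0851
grasp_force: 0.0
```

{"name": "carry_out", "arguments": {"moves": [[[50, 32, 0], 0, 85], [[50, 32, 0], 0, 85], [[50, 32, 0], 0, 85], [[26, 26, 0], 0, 85], [[0, 0, 0], 0, 85]]}}

```text
t: 3.22
ee_pos: [0.5097, 0.243, 0.2699]
orientation: [-1.941, -2.469, 0.003]
contact_force: [-0.0, 0.1, -1.4]
finger_gap: 0.0849
grasp_force: 0.0
```

```bash
cat >> h.py <<'E'
def pose():
    s=state(); M=rot(s['orientation']); return s,np.array(s['ee_pos']),M
def show():
    s,p,M=pose(); print('t',round(s['t'],2),'tcp',(p*1e3).round(1),'yaw_y',np.degrees(np.arctan2(M[1,1],M[0,1])).round(2),'z',M[:,2].round(3),'gap',round(s['finger_gap']*1e3,1),'gf',s['grasp_force'],'F',np.array(s['contact_force']).round(1)); return p,M
def go(target,M,p):
    print('tool shift mm',((M.T@(np.array(target)-p))*1e3).round(1))
E
python3 - <<'E'
from m import *
p,M=show()
d=snap('wrist','w1.png'); print(M.T@(d['eye']-p), (M.T@rot(d['attitude'])).round(3))
print(proj(d,[.5008,.2812,.09]))
E
```

```text
t 3.23 tcp [509.7 243.  269.9] yaw_y 13.67 z [-0.002 -0.001 -1.   ] gap 84.9 gf 0.0 F [-0.   0.1 -1.4]
[ 7.34427784e-02  1.14760092e-04 -1.42706718e-01] [[ 0.    -0.958 -0.288]
 [ 1.     0.001 -0.001]
 [ 0.001 -0.288  0.958]]
[312.83789507 152.44722322]
```

View pics/w1.png

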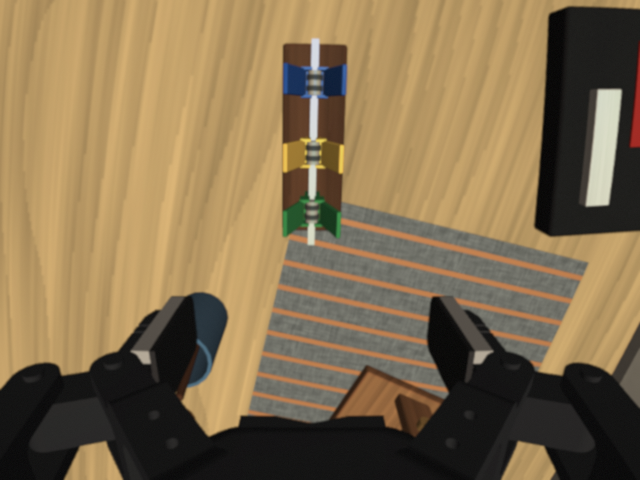

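The wrist view shows the rack strip running from (316,40) to (311,243), with the yellow clip's pivot at about (313,153). The fingers clear the neighbouring clips.

```bash
python3 - <<'E'
from m import *
p,M=show(); d=snap('wrist')
a=onz(d,316,40,.075);b=onz(d,311.3,243,.075); print(a,b,'yaw',np.degrees(np.arctan2(*(a-b)[1::-1])),np.linalg.norm(a-b))
hsv=cv2.cvtColor(d['color'],cv2.COLOR_RGB2HSV)
bl=blobs(d['color'],(20,170,90),(30,255,255),(270,125,355,190)); print(bl)
P=onz(d,313.3,153,.092); print('pivot',P)
go([*P[:2],.20],M,p)
E
```

```text
t 3.27 tcp [509.4 241.7 270.4] yaw_y 13.58 z [-0.002 -0.001 -1.   ] gap 85.2 gf 0.0 F [0.1 0.5 0.1]
[0.48260852 0.36424037 0.075     ] [0.51837878 0.20052349 0.075     ] yaw 102.32479051158005 0.16757902051241902
[(360, [295.8, 152.6], (288, 139, 17, 29)), (411, [331.4, 153.4], (323, 140, 17, 30))]
pivot [0.50097239 0.27958184 0.092     ]
tool shift mm [38.9  0.9 70.4]
```

{"name": "carry_out", "arguments": {"moves": [[[20, 0, 30], 1.3, 85], [[19, 1, 30], 0, 85], [[0, 0, 0], 0, 85]]}}

```text
t: 3.7
ee_pos: [0.4998, 0.278, 0.2087]
orientation: [-1.971, -2.443, 0.009]
contact_force: [0.3, -0.0, 0.4]
finger_gap: 0.0849
grasp_force: 0.0
```

```bash
python3 - <<'E'
from m import *
p,M=show(); d=snap('wrist','w2.png')
print(proj(d,[.501,.2796,.092]),proj(d,p))
E
```

```text
t 3.7 tcp [499.8 278.  208.7] yaw_y 12.19 z [-0.005 -0.003 -1.   ] gap 84.9 gf 0.0 F [ 0.3 -0.   0.4]
[315.07927604 219.49649602] [311.7039072 302.4515012]
```

View pics/w2.png

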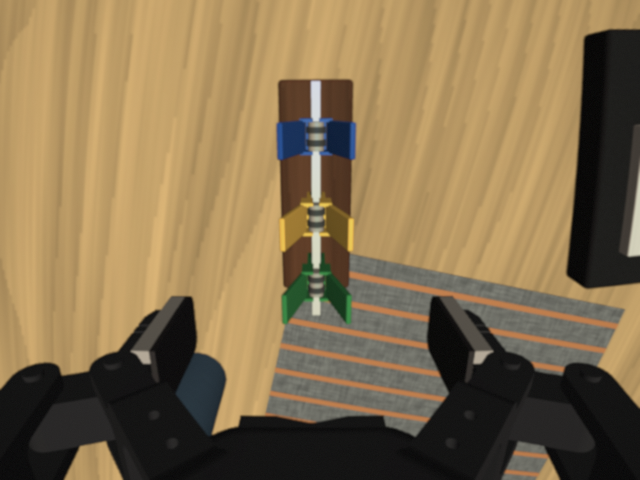

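The second wrist view has the strip vertical in the image and the yellow pivot at (316,217.5), with the handle tips at x 282 and 350.

```bash
python3 - <<'E'
from m import *
p,M=show(); d=snap('wrist')
Re=M.T@rot(d['attitude']); te=M.T@(d['eye']-p)
M1=R.from_euler('z',13.6-12.19,degrees=True).as_matrix()@M
M1=M1.copy(); M1[:,2]=[-.002,-.001,-1]; M1[:,0]=np.cross(M1[:,1],M1[:,2]);
d1=dict(d); p1=np.array([.5096,.2425,.2702]); d1['eye']=p1+M1@te; d1['attitude']=M1@Re
S=snap('scene');T=snap('top')
r=[ray(d1,313.3,153),ray(d,316,217.5),ray(S,433,199.25),ray(T,198,272.5)]
for q in (r,r[:2],r[1:]): print([ (x*1e3) .round(1) if hasattr(x,'round') else np.round(np.array(x)*1e3,1) for x in tri(q)])
P=onz(d,316,217.5,.091); print(P); go([P[0],P[1],.097],M,p)
E
```

```text
t 3.75 tcp [501.1 277.9 210.9] yaw_y 12.15 z [-0.002 -0.002 -1.   ] gap 85.1 gf 0.0 F [-0.2  0.1  1.6]
[array([501.7, 280.5,  91.9]), array([0.6, 1.4, 0.9, 1.4])]
[array([502. , 280.9,  94.4]), array([1., 1.])]
[array([501.9, 280.6,  92.1]), array([1.2, 0.7, 1.6])]
[0.5031672  0.28024337 0.091     ]
tool shift mm [  2.    2.7 113.9]
```

{"name": "carry_out", "arguments": {"moves": [[[1, 2, 35], 0, 85], [[1, 0, 40], 0, 85], [[0, 0, 40], 0, 85], [[0, 0, 0], 0, 60], [[0, 0, 0], 0, 40], [[0, 0, 0], 0, 30], [[0, 0, 0], 0, 24], [[0, 0, 0], 0, 18], [[0, 0, 0], 0, 18], [[0, 0, 0], 0, 18]]}}

```text
t: 5.15
ee_pos: [0.5032, 0.2816, 0.0962]
orientation: [-1.973, -2.445, 0.0]
contact_force: [0.0, -0.7, -0.7]
finger_gap: 0.0183
grasp_force: 9.2
```

```bash
python3 - <<'E'
from m import *
p,M=show(); d=snap('wrist','w3.png')
E
```

```text
t 5.15 tcp [503.2 281.6  96.2] yaw_y 12.19 z [-0. -0. -1.] gap 18.3 gf 9.224783331155777 F [ 0.  -0.7 -0.7]
```

View pics/w3.png

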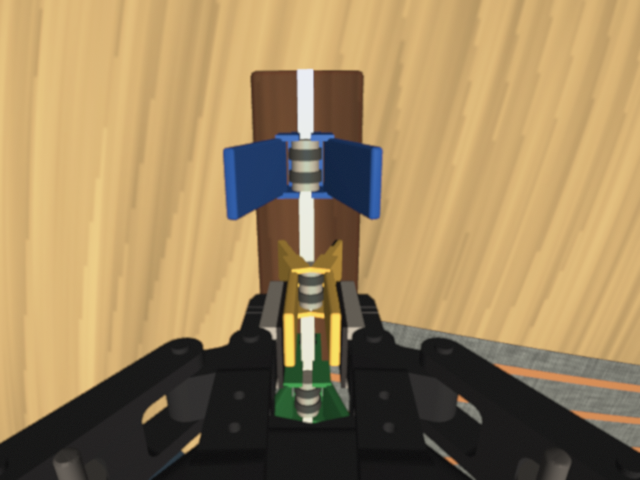

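The wrist view shows the yellow handles parallel between the pads and the jaws splayed open. I tighten a little, then lift straight up.

{"name": "carry_out", "arguments": {"moves": [[[0, 0, 0], 0, 15], [[0, 0, 0], 0, 15], [[0, 0, 0], 0, 15]]}}

```text
t: 5.58
ee_pos: [0.5031, 0.2816, 0.0962]
orientation: [-1.973, -2.445, 0.001]
contact_force: [-1.5, -0.0, -0.8]
finger_gap: 0.016
grasp_force: 43.1
```

```bash
python3 - <<'E'
from m import *
p,M=show(); d=snap('wrist'); print(proj(d,[*p[:2],.092]),proj(d,[*p[:2],.133]), onz(d,312,290,.092))
print(blobs(d['color'],(20,130,60),(30,255,255),(270,225,360,380)))
E
```

```text
t 5.58 tcp [503.1 281.6  96.2] yaw_y 12.19 z [-0. -0. -1.] gap 16.0 gf 43.093151450157166 F [-1.5 -0.  -0.8]
[311.73899191 297.66436256] [311.56995282 357.73230091] [0.50250903 0.28489428 0.092     ]
[(3704, [311.3, 297.2], (279, 241, 65, 126))]
```

{"name": "carry_out", "arguments": {"moves": [[[0, 0, -10], 0, 15.5], [[0, 0, -20], 0, 15.5], [[0, 0, -40], 0, 15.5], [[0, 0, -45], 0, 15.5], [[0, 0, -45], 0, 15.5], [[0, 0, 0], 0, 15.5]]}}

```text
t: 6.38
ee_pos: [0.5054, 0.2825, 0.2631]
orientation: [1.969, 2.44, 0.017]
contact_force: [0.7, -1.0, -0.2]
finger_gap: 0.0163
grasp_force: 43.0
```

```bash
python3 - <<'E'
from m import *
p,M=show(); d=snap('wrist','w4.png'); S=snap('scene'); T=snap('top')
# jaw tips seen in wrist cam
print(blobs(d['color'],(20,130,60),(30,255,255),(270,225,360,380)))
h=cv2.resize(d['color'][220:395,250:375],None,fx=3,fy=3,interpolation=cv2.INTER_CUBIC)
q=proj(S,p).astype(int); g=cv2.resize(S['color'][q[1]-65:q[1]+65,q[0]-65:q[0]+65],(400,400),interpolation=cv2.INTER_CUBIC)
o=np.zeros((530,780,3),np.uint8); o[:525,:375]=h; o[:400,378:778]=g; cv2.imwrite('pics/w4c.png',o[:,:,::-1]); print(q)
E
```

```text
t 6.38 tcp [505.4 282.5 263.1] yaw_y 12.19 z [ 0.011  0.005 -1.   ] gap 16.3 gf 42.998632192611694 F [ 0.7 -1.  -0.2]
[(3697, [311.3, 295.8], (278, 240, 66, 126))]
[448 143]
```

View pics/w4c.png

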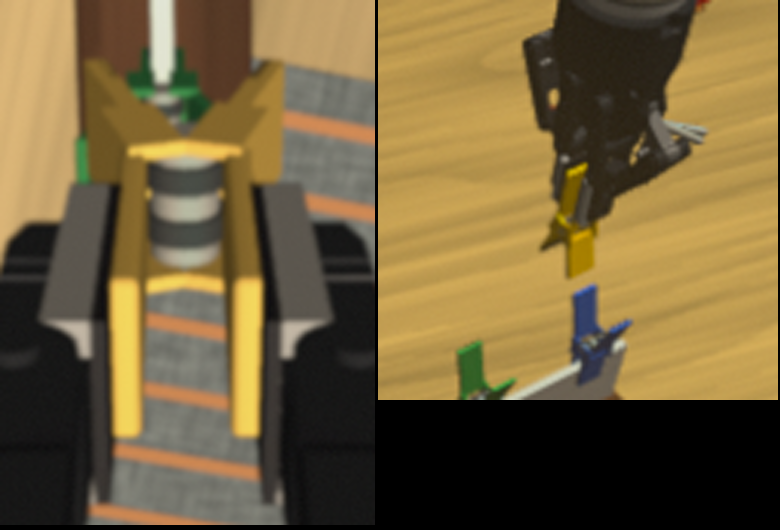

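The clip is off the rack, held open between the pads with its jaws splayed, and the neighbours are still in place. Now I work out where the clip sits in the tool frame.

```bash
python3 - <<'E'
from m import *
p,M=show(); d=snap('wrist')
for dz in (.034,.038,.042):
    for v in (313.3,365): print(dz,((M.T@(onz(d,312,v,p[2]+dz)-p))*1e3).round(1))
# barrel/jaw cross: washers edges v=220+150/3, 220+283/3
for dz in (-.006,-.002,.002):
    for v in (269,314.5): print('barrel ends',dz,((M.T@(onz(d,311.5,v,p[2]+dz)-p))*1e3).round(1))
S=snap('scene');T=snap('top')
# look for yellow in scene & top near the clip
for D in (S,T):
    q=proj(D,p).astype(int); print(q,blobs(D['color'],(20,170,60),(30,255,255),(q[0]-60,q[1]-50,q[0]+60,q[1]+50)))
E
```

```text
t 6.53 tcp [503.  281.4 255.6] yaw_y 12.18 z [-0.001 -0.001 -1.   ] gap 16.1 gf 42.997010350227356 F [ 1.  -0.1 -1. ]
0.034 [ 13.9   0.1 -34. ]
0.034 [ -4.7   0.1 -34. ]
0.038 [ 16.1   0.1 -38. ]
0.038 [ -1.8   0.1 -38. ]
0.042 [ 18.3   0.1 -42. ]
0.042 [  1.1   0.1 -42. ]
barrel ends -0.006 [11.7 -0.1  6. ]
barrel ends -0.006 [-8.6 -0.1  6. ]
barrel ends -0.002 [13.4 -0.1  2. ]
barrel ends -0.002 [-6.4 -0.1  2. ]
barrel ends 0.002 [15.1 -0.1 -2. ]
barrel ends 0.002 [-4.2 -0.1 -2. ]
[446 145] [(306, [445.1, 152.3], (435, 132, 19, 38))]
[171 268] [(86, [180.9, 270.4], (177, 261, 10, 18)), (36, [170.4, 265.5], (167, 263, 9, 8))]
```

{"name": "carry_out", "arguments": {"moves": [[[0, 0, -5], 8.1, 15.5], [[0, 0, -5], 8.1, 15.5], [[0, 0, -5], 8.1, 15.5], [[-30, 13, 0], 0, 15.5], [[-53, 23, 0], 0, 15.5], [[-53, 23, 0], 0, 15.5], [[-53, 23, 0], 0, 15.5], [[-53, 23, 0], 0, 15.5], [[-53, 22, 0], 0, 15.5], [[-51, 21, 0], 0, 15.5]]}}

```text
t: 7.92
ee_pos: [0.5751, -0.0896, 0.2698]
orientation: [-2.442, -1.973, 0.002]
contact_force: [1.3, 0.1, -0.2]
finger_gap: 0.0159
grasp_force: 43.0
```

{"name": "carry_out", "arguments": {"moves": [[[0, 0, 0], 0, 15.5], [[0, 0, 0], 0, 15.5]]}}

```text
t: 8.18
ee_pos: [0.575, -0.0875, 0.2701]
orientation: [-2.442, -1.973, 0.001]
contact_force: [-0.3, 0.4, -1.0]
finger_gap: 0.0158
grasp_force: 43.0
```

```bash
python3 - <<'E'
from m import *
p,M=show(); d=snap('wrist','w5.png'); print(proj(d,[.588,-.0296,.176]))
np.savez('v5.npz',p=p,M=M,eye=d['eye'],att=d['attitude'])
E
```

```text
t 8.18 tcp [575.  -87.5 270.1] yaw_y -12.13 z [-0.002  0.001 -1.   ] gap 15.8 gf 42.99552798271179 F [-0.3  0.4 -1. ]
[313.27006121 133.22015225]
```

View pics/w5.png

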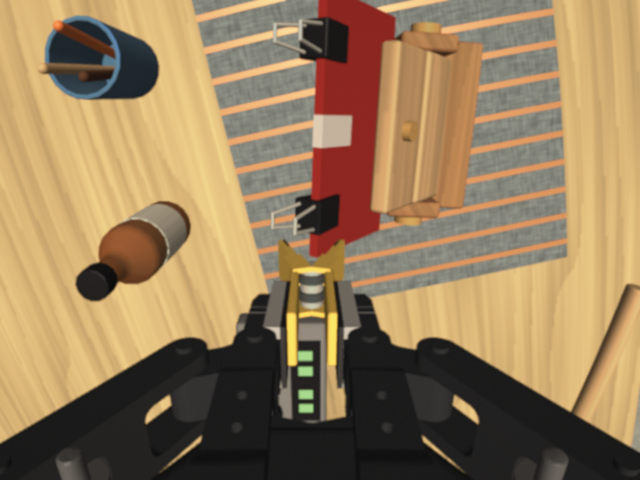

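The wrist view shows the mark patch at x 313–352, y 114–147 on the red panel, whose free edge runs along x≈312–318. The bottle and pot are well to the left. I take intensity profiles here, then a second wrist view from 60 mm to the side.

```bash
cat > prof.py <<'E'
import sys
from m import *
d=snap('wrist'); p,M=show(); np.savez(sys.argv[1],p=p,M=M,eye=d['eye'],att=d['attitude'])
cv2.imwrite('pics/'+sys.argv[2],d['color'][:,:,::-1])
im=d['color'].astype(int); h=cv2.cvtColor(d['color'],cv2.COLOR_RGB2HSV)
u0=int(sys.argv[3]); 
for v in map(int,sys.argv[4].split(',')):
    print(v,[tuple(im[v,u]) if 0 else '%d/%d/%d'%tuple(im[v,u]) for u in range(u0,u0+26)])
E
python3 prof.py v5.npz w5b.png 302 90,130,165,240
```

```text
t 8.28 tcp [575.2 -86.4 270.9] yaw_y -12.02 z [-0.001  0.001 -1.   ] gap 15.8 gf 42.99571216106415 F [-0.5  0.1 -0.6]
90 ['164/150/131', '176/155/134', '188/160/134', '200/164/133', '213/168/132', '226/175/132', '234/181/133', '239/186/135', '241/189/135', '243/192/135', '247/196/135', '248/197/135', '243/180/123', '216/128/89', '175/70/52', '161/45/37', '160/42/36', '160/44/37', '160/43/35', '161/45/37', '160/44/37', '157/44/37', '148/40/34', '142/39/33', '141/39/33', '141/38/32']
130 ['174/150/125', '166/147/126', '153/140/123', '145/136/123', '139/133/120', '134/131/119', '132/131/120', '135/136/125', '139/141/131', '141/142/132', '158/154/139', '195/180/160', '219/198/175', '222/204/179', '223/204/179', '222/204/179', '223/204/179', '222/203/179', '222/203/179', '221/202/177', '214/194/170', '202/183/161', '196/178/156', '196/178/156', '196/178/156', '195/177/156']
165 ['130/131/122', '132/133/123', '129/132/121', '124/125/116', '123/125/115', '128/129/119', '132/133/124', '134/136/126', '131/132/123', '130/118/110', '141/89/81', '156/59/52', '161/46/38', '161/44/36', '161/43/37', '162/45/37', '162/45/37', '161/44/37', '156/43/36', '148/41/35', '142/38/32', '141/37/32', '142/39/34', '142/39/33', '141/38/32', '142/39/33']
240 ['181/142/112', '184/139/105', '192/141/102', '199/145/103', '208/149/104', '216/151/103', '215/145/96', '200/121/81', '175/79/56', '163/48/39', '161/43/37', '162/45/38', '162/44/37', '161/43/36', '160/44/37', '155/42/36', '146/40/34', '142/39/33', '142/38/33', '142/39/33', '142/39/33', '142/40/33', '142/38/32', '142/39/33', '142/40/34', '142/39/32']
```

{"name": "carry_out", "arguments": {"moves": [[[0, -30, 0], 0, 15.5], [[0, -30, 0], 0, 15.5], [[0, 0, 0], 0, 15.5], [[0, 0, 0], 0, 15.5]]}}

```text
t: 8.78
ee_pos: [0.5171, -0.0742, 0.2717]
orientation: [2.441, 1.976, 0.001]
contact_force: [-0.6, 0.2, -0.1]
finger_gap: 0.0158
grasp_force: 43.0
```

```bash
python3 - <<'E'
from m import *
d=snap('wrist'); print(proj(d,[.588,-.0296,.178]))
for v in (90,130,165):
    h=cv2.cvtColor(d['color'],cv2.COLOR_RGB2HSV)[v]; print(v,[u for u in range(380,520) if (h[u,0]<8 or h[u,0]>172) and h[u,1]>150][:3])
E
python3 prof.py v6.npz w6b.png 405 90,130,165,200
```

```text
[415.45488458 135.23117002]
90 [421, 422, 423]
130 [447, 448, 449]
165 [414, 415, 416]
t 8.88 tcp [517.3 -74.8 271.2] yaw_y -12.06 z [ 0. -0. -1.] gap 15.9 gf 42.99547612667084 F [ 0.7  0.3 -1.5]
90 ['173/124/77', '176/126/80', '177/127/80', '177/127/80', '176/126/80', '175/125/79', '175/125/79', '176/126/79', '176/126/79', '177/127/80', '176/126/79', '174/124/78', '171/123/77', '167/120/75', '164/114/71', '161/96/62', '157/66/46', '156/45/36', '156/41/34', '156/42/35', '156/42/35', '156/42/35', '156/42/36', '156/43/36', '155/43/35', '151/41/34']
130 ['173/123/77', '172/122/76', '172/122/77', '174/124/78', '175/124/78', '176/125/79', '176/125/78', '176/125/78', '173/123/77', '172/124/80', '178/137/100', '197/167/137', '214/191/165', '219/198/174', '219/199/175', '219/198/174', '218/198/174', '219/199/175', '219/199/174', '219/199/175', '219/198/174', '215/195/171', '205/186/163', '194/176/155', '191/174/152', '189/172/151']
165 ['173/123/77', '174/123/77', '174/124/77', '174/124/76', '173/124/77', '171/122/75', '168/119/74', '166/110/69', '162/85/55', '158/57/41', '158/44/37', '157/42/36', '157/42/36', '158/44/37', '157/43/36', '157/42/35', '157/42/35', '153/41/34', '145/40/34', '138/38/31', '137/37/32', '137/37/32', '137/37/31', '137/37/31', '136/37/31', '137/38/32']
200 ['28/26/25', '29/26/26', '27/25/25', '28/25/25', '38/25/24', '54/25/24', '67/26/25', '77/27/25', '85/29/25', '89/27/24', '98/30/27', '111/32/27', '124/36/31', '128/36/30', '121/33/29', '101/29/25', '78/24/21', '57/21/20', '38/19/18', '26/19/19', '20/18/18', '20/19/19', '22/21/19', '25/23/22', '24/22/22', '25/23/23']
```

```bash
cat > edge.py <<'E'
from m import *
base=imaging.read_camera('wrist')
def load(n,f):
    z=np.load(n); d=dict(base); d['eye']=z['eye'];d['attitude']=z['att']; d['color']=cv2.imread('pics/'+f)[:,:,::-1]; return d
def cross(a,th,up=True):
    for i in range(len(a)-1):
        if (a[i]<th<=a[i+1]) if up else (a[i]>=th>a[i+1]): return i+(th-a[i])/(a[i+1]-a[i])
ds=[load('v5.npz','w5b.png'),load('v6.npz','w6b.png')]
F=[];
for d,u0,us,rng in zip(ds,(305,405),(318,422),((80,100),(80,100))):
    im=d['color'].astype(float); 
    # mark limits along v on the edge face: green channel high
    col=im[95:185,us-2:us+3,1].mean(1); top=95+cross(col,122); bot=95+cross(col[int(top)-95+3:],122,False)+int(top)-95+3
    # front/back corner columns within mark rows
    fr=[];bk=[]
    for v in range(int(top)+4,int(bot)-3):
        r=im[v,u0:u0+32]; sat=r[:,0]
        hi=np.median(r[13:16,1]); 
        b0=r[4:8,1].mean() if 0 else None
        f=cross(r[:,2]-0.0,0.5*(hi-25+np.min(r[:12,2])),True); 
        g=12+cross(r[12:,1],hi-13,False); fr.append(u0+f);bk.append(u0+g)
    print('mark v',top,bot,'front',np.median(fr),'back',np.median(bk))
    F.append((top,bot,np.median(fr),np.median(bk)))
def T3(i,j): # pick
    pass
t0,b0,f0,k0=F[0];t1,b1,f1,k1=F[1]
v0,v1=(t0+b0)/2,(t1+b1)/2
for n,a,b in (('front',(f0,v0),(f1,v1)),('back',(k0,v0),(k1,v1)),('mid',((f0+k0)/2,v0),((f1+k1)/2,v1)),('mtop',((f0+k0)/2,t0),((f1+k1)/2,t1)),('mbot',((f0+k0)/2,b0),((f1+k1)/2,b1))):
    P,e=tri([ray(ds[0],*a),ray(ds[1],*b)]); print(n,(P*1e3).round(1),(np.array(e)*1e3).round(1))
# red/wood boundary rows
for d,u0 in zip(ds,(340,440)):
    for v in (110,150): 
        r=d['color'][v,u0:u0+90].astype(int); q=[u for u in range(88) if r[u,0]-r[u,1]>70]; print(v,u0+q[-1] if q else None)
E
python3 edge.py
```

```text
mark v 115.38013698630137 148.89189189189187 front 312.4365384615385 back 322.30303030303025
mark v 116.01606425702812 149.1590909090909 front 415.3898448043185 back 426.73333333333335
front [587.8 -28.1 180.1] [0. 0.]
back [593.2 -29.  183.9] [0. 0.]
mid [590.5 -28.5 182. ] [0. 0.]
mtop [592.4 -19.6 179.8] [0. 0.]
mbot [588.6 -37.5 184.4] [0. 0.]
110 376
150 373
110 462
150 457
```

{"name": "carry_out", "arguments": {"moves": [[[28, 33, 0], 0, 15.5], [[29, 33, 0], 0, 15.5], [[0, 0, 10], 0, 15.5], [[0, 0, 10], 0, 15.5], [[0, 0, 0], 0, 15.5], [[0, 0, 0], 0, 15.5]]}}

```text
t: 9.68
ee_pos: [0.5927, -0.0338, 0.2519]
orientation: [2.444, 1.973, 0.001]
contact_force: [-0.4, 0.2, 0.1]
finger_gap: 0.0159
grasp_force: 43.0
```

```bash
python3 - <<'E'
from m import *
p,M=show(); go([.5940,-.0325,.2035],M,p)
d=snap('wrist'); cv2.imwrite('pics/w7.png',d['color'][:,:,::-1])
im=d['color'].astype(int); print(proj(d,[.5903,-.0287,.1815]))
for v in (160,200): print(v,['%d/%d'%tuple(im[v,u][:2]) for u in range(285,330)])
E
```

```text
t 9.68 tcp [592.7 -33.8 251.9] yaw_y -12.16 z [ 0.001 -0.    -1.   ] gap 15.9 gf 42.995585203170776 F [-0.4  0.2  0.1]
tool shift mm [ 1.6  0.9 48.4]
[305.58831821 236.34575164]
160 ['205/202', '208/207', '188/181', '144/135', '111/104', '105/98', '96/90', '80/75', '64/60', '56/52', '54/51', '53/50', '53/49', '52/48', '47/43', '45/42', '44/41', '43/39', '40/38', '37/34', '35/32', '34/32', '35/33', '34/31', '33/32', '32/30', '35/32', '37/35', '42/38', '39/38', '32/30', '27/26', '26/25', '27/23', '26/24', '28/26', '27/24', '28/25', '28/25', '25/22', '26/24', '25/23', '26/26', '27/24', '27/25']
200 ['137/138', '138/139', '138/139', '139/140', '139/141', '141/142', '141/142', '139/141', '141/142', '141/142', '139/140', '139/140', '140/141', '139/140', '142/143', '144/146', '143/144', '145/131', '156/98', '165/63', '169/47', '169/45', '170/47', '170/47', '170/47', '169/46', '165/46', '157/43', '150/42', '147/41', '148/42', '148/41', '148/41', '148/42', '147/40', '147/40', '148/41', '147/40', '147/40', '148/41', '147/41', '147/41', '147/41', '148/42', '148/41']
```

{"name": "carry_out", "arguments": {"moves": [[[1.5, 1.5, 8], 0, 15.5], [[0, 0, 10], 0, 15.5], [[0, 0, 10], 0, 15.5], [[0, 0, 0], 0, 15.5]]}}

```text
t: 10.22
ee_pos: [0.5942, -0.032, 0.2213]
orientation: [-2.442, -1.973, 0.004]
contact_force: [-0.5, -0.7, -0.1]
finger_gap: 0.0159
grasp_force: 43.0
```

{"name": "carry_out", "arguments": {"moves": [[[0, 0, 7], 0, 15.5], [[0, 0, 7], 0, 15.5], [[0, 0, 6], 0, 15.5], [[0, 0, 0], 0, 15.5], [[0, 0, 0], 0, 15.5]]}}

```text
t: 10.85
ee_pos: [0.5956, -0.0322, 0.2086]
orientation: [2.44, 1.972, 0.006]
contact_force: [-5.1, 0.8, 14.6]
finger_gap: 0.0159
grasp_force: 44.3
```

```bash
python3 - <<'E'
from m import *
p,M=show(); go([.5940,-.0325,.2035],M,p)
d=snap('wrist'); S=snap('scene'); T=snap('top')
h=cv2.resize(d['color'][150:400,220:420],None,fx=2,fy=2,interpolation=cv2.INTER_CUBIC)
g=cv2.resize(S['color'][190:300,260:370],(395,395),interpolation=cv2.INTER_CUBIC)
o=np.zeros((500,800,3),np.uint8); o[:,:400]=h; o[:395,405:]=g; cv2.imwrite('pics/c8.png',o[:,:,::-1])
E
```

```text
t 10.85 tcp [595.6 -32.2 208.6] yaw_y -12.12 z [ 0.006 -0.001 -1.   ] gap 15.9 gf 44.280771017074585 F [-5.1  0.8 14.6]
tool shift mm [-0.6 -1.6  5.1]
```

View pics/c8.png

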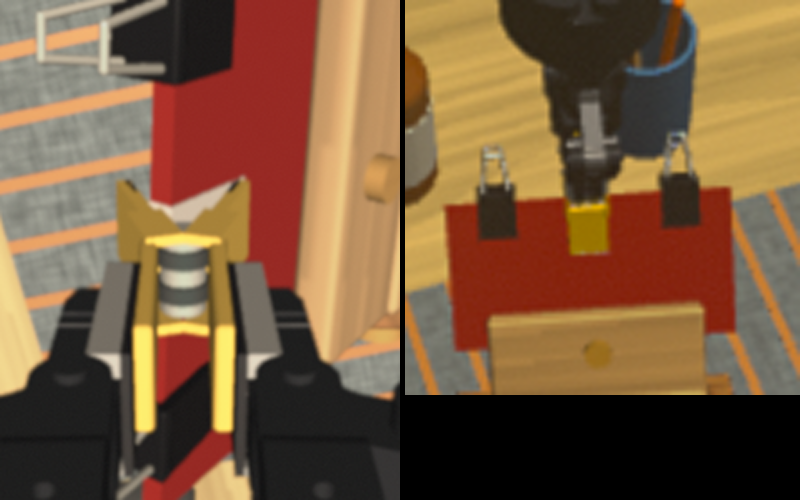

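The picture shows the clip centred over the white mark with the panel edge between its open jaws. The 14 N upward contact suggests the near jaw is rubbing on the edge corner, so I shift a little toward the robot and check.

{"name": "carry_out", "arguments": {"moves": [[[0, 0, -6], 0, 15.5], [[0, 0, 0], 0, 15.5], [[0, 0, 0], 0, 15.5]]}}

```text
t: 11.38
ee_pos: [0.5954, -0.0322, 0.2097]
orientation: [2.443, 1.974, 0.001]
contact_force: [-0.1, -0.9, 4.4]
finger_gap: 0.016
grasp_force: 43.2
```

{"name": "carry_out", "arguments": {"moves": [[[0, -3, 0], 0, 15.5], [[0, 0, 0], 0, 15.5], [[0, 0, 0], 0, 15.5]]}}

```text
t: 11.75
ee_pos: [0.5945, -0.0321, 0.2099]
orientation: [2.44, 1.971, 0.007]
contact_force: [5.6, -1.9, 1.6]
finger_gap: 0.0158
grasp_force: 42.8
```

```bash
python3 - <<'E'
from m import *
p,M=show(); go([.5940,-.0325,.2035],M,p)
S=snap('scene');T=snap('top')
print('S',blobs(S['color'],(20,170,60),(30,255,255),(300,235,325,275)),'T',blobs(T['color'],(18,150,60),(32,255,255),(325,205,365,245)))
d=snap('wrist')
print(blobs(d['color'],(20,130,60),(30,255,255),(270,225,360,380)))
E
```

```text
t 11.75 tcp [594.5 -32.1 209.9] yaw_y -12.13 z [ 0.007 -0.001 -1.   ] gap 15.8 gf 42.82091975212097 F [ 5.6 -1.9  1.6]
tool shift mm [-0.5 -0.4  6.4]
S [(139, [310.4, 251.7], (304, 243, 13, 17))] T []
[(3666, [311.4, 297.1], (279, 241, 65, 125))]
```

The force pattern shows the jaws already astride the panel as deep as the lean allows: the clip slid down the strip when squeezed, so its pivot sits about 11 mm below the TCP. I let go gradually, with the tool following the clip as it swings into line with the panel.

{"name": "carry_out", "arguments": {"moves": [[[0, 1.5, 1], 0, 15.5], [[0, 0, 1], 0, 19], [[0, -1, 1], 0, 22], [[0, -2, 2], 0, 25], [[0, -4, 2], 0, 29]]}}

```text
t: 12.52
ee_pos: [0.5855, -0.03, 0.2011]
orientation: [-2.441, -1.973, 0.003]
contact_force: [-1.4, 1.1, 5.7]
finger_gap: 0.029
grasp_force: 4.7
```

```bash
python3 - <<'E'
from m import *
p,M=show(); S=snap('scene')
print('S',blobs(S['color'],(20,170,60),(30,255,255),(300,215,325,275)))
d=snap('wrist'); print(blobs(d['color'],(20,130,60),(30,255,255),(200,200,430,400)))
E
```

```text
t 12.53 tcp [585.5 -30.  201.1] yaw_y -12.1 z [-0.003  0.001 -1.   ] gap 29.0 gf 4.72742782876594 F [-1.4  1.1  5.7]
S [(133, [310.2, 251.2], (305, 245, 11, 14))]
[(3184, [292.2, 316.3], (264, 245, 60, 132)), (2099, [345.9, 311.7], (326, 249, 38, 136))]
```

{"name": "carry_out", "arguments": {"moves": [[[0, -4, 2], 0, 33], [[0, -4, 1], 0, 37], [[0, -4, 1], 0, 42], [[0, -4, 0], 0, 50], [[0, -4, 0], 0, 60], [[0, -2, 0], 0, 72], [[0, 0, 0], 0, 85], [[0, 0, 0], 0, 85]]}}

```text
t: 13.62
ee_pos: [0.5654, -0.0258, 0.1985]
orientation: [2.443, 1.974, 0.001]
contact_force: [-0.2, -0.2, -0.0]
finger_gap: 0.085
grasp_force: 0.0
```

```bash
python3 - <<'E'
from m import *
p,M=show(); S=snap('scene')
print('S',blobs(S['color'],(20,170,60),(30,255,255),(300,215,325,275)))
d=snap('wrist'); cv2.imwrite('pics/w9.png',d['color'][:,:,::-1]); print(blobs(d['color'],(20,130,60),(30,255,255),(200,150,430,400)))
h=cv2.resize(d['color'][150:400,190:440],(500,500),interpolation=cv2.INTER_CUBIC)
g=cv2.resize(S['color'][200:300,275:350],(300,400),interpolation=cv2.INTER_CUBIC)
o=np.zeros((500,800,3),np.uint8); o[:,:500]=h; o[:400,500:]=g; cv2.imwrite('pics/c9.png',o[:,:,::-1])
E
```

```text
t 13.62 tcp [565.4 -25.8 198.5] yaw_y -12.11 z [ 0.001 -0.    -1.   ] gap 85.0 gf 0.0 F [-0.2 -0.2 -0. ]
S [(107, [309.9, 250.1], (305, 245, 11, 11))]
[(8436, [324.7, 304.7], (244, 255, 160, 131))]
```

View pics/c9.png

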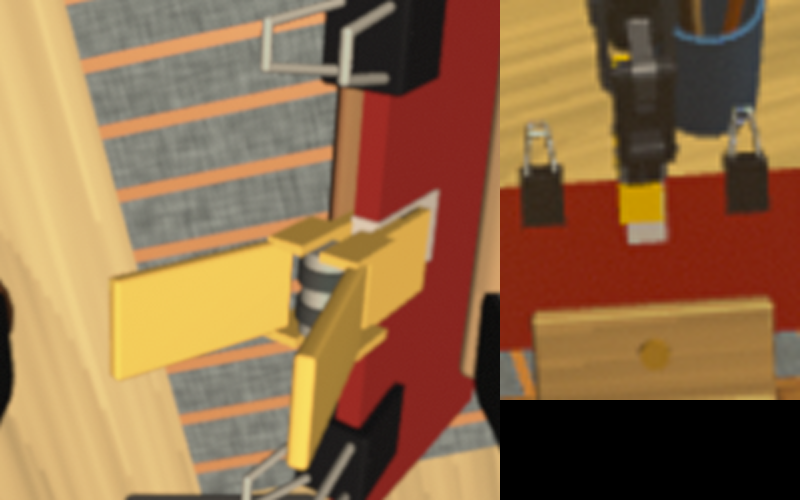

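The wrist view shows the clip closed on the edge at the mark, aligned with the leaning panel, with both fingers clear. The scene view shows its back jaw covering about two thirds of the white patch. I measure the bite.

```bash
python3 - <<'E'
from m import *
p,M=show(); S=snap('scene'); T=snap('top'); d=snap('wrist')
E=np.array([.5905,-.0286,.1817]); L=.635; h=np.array([np.cos(np.radians(-12.1)),np.sin(np.radians(-12.1)),0]); Z=np.array([0,0,1])
z=-np.sin(L)*h+np.cos(L)*Z; n=np.cos(L)*h+np.sin(L)*Z; y=np.cross(z,n)
def pl(D,u,v,off):
    o,w=ray(D,u,v); P=o+w*((E+n*off-o)@n)/(w@n); q=P-E; return (np.array([q@y,q@z])*1e3).round(1)
print('barrel top from wrist',pl(d,349,290,.002),pl(d,349,290,.0))
im=S['color'].astype(int)
print([tuple(im[v,310]) for v in range(238,264)])
for v in (244.6,256,260): print('scene',v,pl(S,310.5,v,.0035),pl(S,310.5,v,.0065))
# jaw tip corners in wrist crop on back face
for c in ((428,208),(428,260),(366,325)): print('jaw back',pl(d,190+c[0]/2,150+c[1]/2,.0065))
print('mark corner',pl(d,190+437/2,150+190/2,.003),pl(d,190+432/2,150+262/2,.003))
E
```

```text
t 13.72 tcp [565.3 -25.8 198.3] yaw_y -12.11 z [ 0. -0. -1.] gap 84.6 gf 0.0 F [0.  0.6 0.2]
barrel top from wrist [ 3.6 21.2] [ 1.8 17.9]
[(np.int64(61), np.int64(53), np.int64(46)), (np.int64(52), np.int64(44), np.int64(34)), (np.int64(49), np.int64(40), np.int64(29)), (np.int64(50), np.int64(40), np.int64(31)), (np.int64(51), np.int64(40), np.int64(29)), (np.int64(54), np.int64(44), np.int64(35)), (np.int64(52), np.int64(42), np.int64(33)), (np.int64(74), np.int64(59), np.int64(31)), (np.int64(141), np.int64(109), np.int64(0)), (np.int64(201), np.int64(153), np.int64(0)), (np.int64(202), np.int64(153), np.int64(0)), (np.int64(201), np.int64(152), np.int64(0)), (np.int64(201), np.int64(153), np.int64(0)), (np.int64(200), np.int64(152), np.int64(0)), (np.int64(201), np.int64(153), np.int64(0)), (np.int64(201), np.int64(152), np.int64(0)), (np.int64(200), np.int64(153), np.int64(0)), (np.int64(191), np.int64(153), np.int64(68)), (np.int64(173), np.int64(157), np.int64(136)), (np.int64(172), np.int64(158), np.int64(138)), (np.int64(172), np.int64(158), np.int64(136)), (np.int64(171), np.int64(153), np.int64(132)), (np.int64(162), np.int64(125), np.int64(106)), (np.int64(137), np.int64(50), np.int64(35)), (np.int64(134), np.int64(31), np.int64(8)), (np.int64(135), np.int64(36), np.int64(14))]
scene 244.6 [-0.4 -0.7] [-0.6  0.3]
scene 256 [ -2.  -23.2] [ -2.2 -22.2]
scene 260 [ -2.6 -31.2] [ -2.8 -30.1]
jaw back [  7.2 -19.1]
jaw back [ -6.5 -21.4]
jaw back [-10.1   8.8]
mark corner [  7.1 -32.2] [-12.  -32.6]
```

The bite is about 20 mm, so the pivot is about 14 mm out, and the clip sits on the mark within roughly 2 mm. I retreat upward and go to the timer with the fingers closing.

{"name": "carry_out", "arguments": {"moves": [[[0, 0, -15], 0, 85], [[0, 0, -30], 0, 85], [[0, 0, -35], 0, 85], [[-40, -4, 0], 0, 85], [[-51, -5, 0], 0, 0], [[-51, -5, 0], 0, 0], [[-51, -5, 0], 0, 0], [[-51, -4, 0], 0, 0], [[-51, -4, 0], 0, 0], [[-48, -4, 0], 0, 0]]}}

```text
t: 15.12
ee_pos: [0.4624, -0.3564, 0.2798]
orientation: [2.442, 1.973, 0.001]
contact_force: [-0.0, -1.3, 0.3]
finger_gap: -0.0001
grasp_force: 0.0
```

{"name": "carry_out", "arguments": {"moves": [[[0, 0, 30], 0, 0], [[0, 0, 30], 0, 0], [[0, 0, 0], 0, 0], [[0, 0, 0], 0, 0]]}}

```text
t: 15.62
ee_pos: [0.4635, -0.355, 0.2204]
orientation: [2.441, 1.973, 0.001]
contact_force: [1.1, -0.3, 1.0]
finger_gap: -0.0
grasp_force: 0.0
```

```bash
python3 - <<'E'
from m import *
p,M=show(); d=snap('wrist'); S=snap('scene'); T=snap('top')
q={n:proj(d,P) for n,P in dict(white=(.4756,-.2965,.052),green=(.4671,-.3376,.052),red=(.484,-.2552,.052)).items()}; print(q)
B={}
for c,(lo,hi) in dict(green=((45,100,40),(80,255,255)),red=((0,150,60),(8,255,255)),white=((0,0,150),(180,70,255))).items():
    u,v=q[c].astype(int); b=blobs(d['color'],lo,hi,(max(u-35,0),max(v-35,0),u+35,v+35),200); print(c,b)
    if b: B[c]=max(b)[1]; P,e=tri([ray(d,*B[c]),ray(S,*dict(white=(171.1,272.2),green=(150.6,274.7),red=(192,270.1))[c]),ray(T,*dict(white=(459,287.6),green=(477.2,291.6),red=(440.8,283.7))[c])]); Q=onz(d,*B[c],.052); print(P.round(4),np.round(e,4),Q.round(4)); go([Q[0],Q[1],.080],M,p)
    print(c,'S' )
print('S yellow',blobs(S['color'],(20,170,60),(30,255,255),(295,215,325,275)))
E
```

```text
t 15.62 tcp [ 463.5 -355.   220.4] yaw_y -12.1 z [ 0.002 -0.002 -1.   ] gap -0.0 gf 0.0 F [ 1.1 -0.3  1. ]
{'white': array([310.91911703, 126.24566957]), 'green': array([311.32024162, 181.22675502]), 'red': array([310.30097372,  67.60260177])}
green [(627, [310.3, 179.3], (297, 165, 28, 29))]
[ 0.4668 -0.3374  0.0468] [0.0007 0.001  0.0015] [ 0.4666 -0.3359  0.052 ]
tool shift mm [ 19.4  -1.2 140.3]
green S
red [(695, [309.3, 67.0], (295, 52, 30, 31))]
[ 0.4838 -0.2549  0.0481] [0.0007 0.001  0.0014] [ 0.4834 -0.2546  0.052 ]
tool shift mm [102.5  -1.9 140.2]
red S
white [(2285, [313.5, 123.4], (277, 91, 68, 70)), (603, [309.8, 124.5], (297, 111, 27, 28))]
[ 0.4768 -0.2957  0.0502] [0.0014 0.0004 0.0018] [ 0.4779 -0.2949  0.052 ]
tool shift mm [ 62.    1.2 140.3]
white S
S yellow [(451, [309.0, 234.4], (303, 215, 13, 41))]
```

{"name": "carry_out", "arguments": {"moves": [[[30, -1, 40], 0, 0], [[31, -0.5, 45], 0, 0], [[0, 0, 50], 0, 0], [[0, 0, 13], 0, 0], [[0, 0, 0], 0, 0], [[0, 0, 0], 0, 0]]}}

```text
t: 16.52
ee_pos: [0.4758, -0.2962, 0.0733]
orientation: [2.44, 1.971, 0.002]
contact_force: [-0.6, -0.6, 0.7]
finger_gap: -0.0004
grasp_force: 0.0
```

```bash
python3 - <<'E'
from m import *
p,M=show(); go([.4752,-.2953,.046],M,p)
E
```

```text
t 16.52 tcp [ 475.8 -296.2   73.3] yaw_y -12.14 z [ 0.004 -0.003 -1.   ] gap -0.4 gf 0.0 F [-0.6 -0.6  0.7]
tool shift mm [ 0.9 -0.9 27.3]
```

{"name": "carry_out", "arguments": {"moves": [[[1, 0, 12], 0, 0], [[0, 0, 7], 0, 0], [[0, 0, 4], 0, 0], [[0, 0, 3], 0, 0], [[0, 0, 2], 0, 0], [[0, 0, 0], 0, 0], [[0, 0, 0], 0, 0]]}}

```text
t: 17.4
ee_pos: [0.4746, -0.2939, 0.0458]
orientation: [2.442, 1.974, -0.0]
contact_force: [-5.8, 3.3, 16.1]
finger_gap: 0.0002
grasp_force: 7.8
```

{"name": "carry_out", "arguments": {"moves": [[[0, 0, -10], 0, 0], [[0, 0, -20], 0, 0], [[0, 0, 0], 0, 0], [[0, 0, 0], 0, 0]]}}

```text
t: 17.9
ee_pos: [0.474, -0.2933, 0.0714]
orientation: [-2.442, -1.974, 0.0]
contact_force: [-0.3, 1.0, -0.2]
finger_gap: -0.0002
grasp_force: 0.0
```

```bash
python3 - <<'E'
from m import *
p,M=show(); go([.4666,-.3366,.046],M,p)
T=snap('top');S=snap('scene')
for D,q in ((T,(445,270,475,305)),(S,(160,262,183,282))): print(blobs(D['color'],(0,0,120),(180,60,255),q))
E
```

```text
t 17.9 tcp [ 474.  -293.3   71.4] yaw_y -12.11 z [-0.001  0.001 -1.   ] gap -0.2 gf 0.0 F [-0.3  1.  -0.2]
tool shift mm [-43.9   1.8  25.4]
[]
[(19, [180.4, 268.6], (176, 267, 7, 7)), (20, [161.8, 270.8], (160, 269, 5, 6)), (77, [171.2, 272.5], (166, 269, 11, 8))]
```

The white key bottomed out at 16 N and is back up: its scene blob matches the start. Now the green key.

{"name": "carry_out", "arguments": {"moves": [[[-21, 1, -10], 0, 0], [[-22, 0, 0], 0, 0], [[0, 0, 0], 0, 0], [[0, 0, 0], 0, 0]]}}

```text
t: 18.5
ee_pos: [0.466, -0.3363, 0.082]
orientation: [-2.444, -1.973, -0.0]
contact_force: [0.7, -0.2, -0.7]
finger_gap: -0.0001
grasp_force: 0.0
```

{"name": "carry_out", "arguments": {"moves": [[[0, 0, 15], 0, 0], [[0, 0, 10], 0, 0], [[0, 0, 5], 0, 0], [[0, 0, 4], 0, 0], [[0, 0, 3], 0, 0], [[0, 0, 0], 0, 0], [[0, 0, 0], 0, 0]]}}

```text
t: 19.38
ee_pos: [0.4666, -0.3359, 0.0461]
orientation: [2.443, 1.974, 0.0]
contact_force: [-0.5, 3.1, 4.3]
finger_gap: -0.0001
grasp_force: 2.6
```

{"name": "carry_out", "arguments": {"moves": [[[0, 0, 2], 0, 0], [[0, 0, 0], 0, 0], [[0, 0, 0], 0, 0]]}}

```text
t: 19.75
ee_pos: [0.4666, -0.3359, 0.0459]
orientation: [2.443, 1.974, 0.001]
contact_force: [-5.8, 4.9, 12.9]
finger_gap: -0.0001
grasp_force: 6.4
```

{"name": "carry_out", "arguments": {"moves": [[[0, 0, -15], 0, 0], [[0, 0, -40], 0, 0], [[0, 0, -50], 0, 0], [[0, 0, -40], 0, 0], [[0, 0, 0], 0, 0], [[0, 0, 0], 0, 0], [[0, 0, 0], 0, 0]]}}

```text
t: 20.62
ee_pos: [0.4657, -0.3354, 0.1861]
orientation: [-2.441, -1.973, 0.001]
contact_force: [-0.3, -0.4, 0.1]
finger_gap: 0.0001
grasp_force: 0.0
```

```bash
python3 - <<'E'
from m import *
p,M=show(); S=snap('scene'); d=snap('wrist')
for lo,hi,q in (((45,100,40),(80,255,255),(140,262,162,284)),((0,0,120),(180,60,255),(164,266,178,280)),((20,170,60),(30,255,255),(295,215,325,275)),((0,150,60),(6,255,255),(262,225,362,300)),((45,100,40),(80,255,255),(385,160,480,250)),((105,100,40),(125,255,255),(385,160,480,250))): print(blobs(S['color'],lo,hi,q))
im=S['color']; g=cv2.resize(im[150:330,130:480],(800,411),interpolation=cv2.INTER_CUBIC); cv2.imwrite('pics/fin.png',g[:,:,::-1])
E
```

```text
t 20.62 tcp [ 465.7 -335.4  186.1] yaw_y -12.11 z [-0.003  0.002 -1.   ] gap 0.1 gf 0.0 F [-0.3 -0.4  0.1]
[(88, [150.6, 274.8], (145, 270, 12, 10))]
[(79, [171.2, 272.2], (166, 268, 11, 9))]
[(450, [309.0, 234.4], (303, 215, 13, 41))]
[(2012, [312.2, 263.4], (272, 243, 80, 45))]
[(109, [413.0, 198.0], (409, 189, 10, 19)), (53, [416.2, 214.2], (413, 210, 8, 11))]
[(78, [449.9, 179.2], (447, 171, 7, 18))]
```

View pics/fin.png

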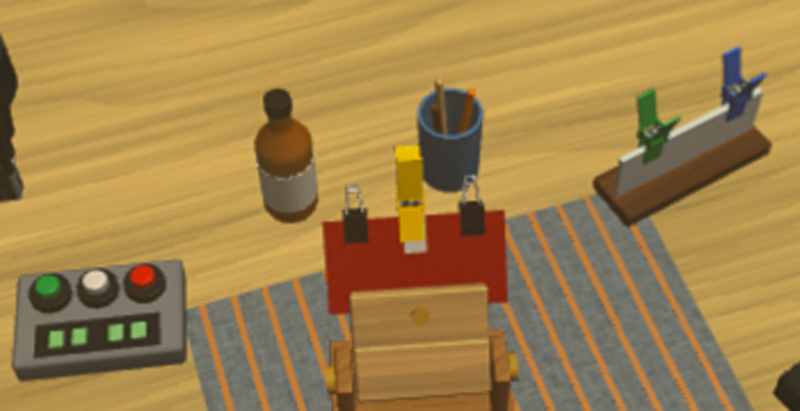

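The final view shows the yellow clip square over the mark, all keys up, and the other clips, pot, bottle and clam where they were. I hand it in.

```bash
python3 -c "from workcell import sign_off; print(sign_off())"
```

```text
the job is handed in; nothing more can be done
None
```

The job is handed in, with no verdict returned: the yellow clip is closed over the panel's edge on the white mark, biting about 20 mm and 2–3 mm off centre, and the white key then the green key were pressed fully and came back up. The red key was not pressed, and the final picture shows the other clips, pot, bottle and clam where they were.

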